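Sort the chest's fittings back into the parts tray

TASK

The fittings taken off the chest of drawers are scattered over the bench. Put each one that has a twin in the parts tray into the bin that holds its twin, standing on the bin's floor beside it the same way up as it stands now. The square-headed knob and the long pull belong to another piece: leave them where they are.

Things in the scene. Friction and masses are not known exactly. Their poses are not given: they have to be found in the camera images.
- knob: Loose turned dark-wood drawer knob with a ROUND mushroom head: head 40 mm in diameter (widest 25 above the bench), base 24 and stem 18 in diameter, 34 high. Stands on its base. Origin: centre of the base's underside, z up. Grip the head.
- foot: Loose turned dark-wood bun foot, round, bulging to 54 mm in diameter at 23 above its underside, with a 30 wide collar on top (46 high) and a steel fixing stud 8 thick standing on it (top 58 high). Stands on its flat underside. Origin: centre of the underside, z up.
- castor: Loose brass castor standing on its mounting plate, wheel up: plate 40 by 40 by 3 mm; fork 27 wide over its cheeks (along y), 22 long (x), from 9 to 42 high; between the cheeks a black wheel 32 in diameter, 16 wide, axle along y, top 52 high. Origin: centre of the plate's underside, z up. Grip across the cheeks (along y).
- pull: Loose SHORT brass bow pull (drawer handle) standing on its two round feet: feet 20 mm in diameter, 64 apart centre to centre along x, 84 long in all; a round bar 9 thick joins them, centre line 28 above the bench in the middle, top 33. Origin: midway between the feet, at the underside; x along the bar, z up.
- square_knob: Loose dark-wood knob like the other but with a SQUARE head, 40 by 40 mm, 34 high, from another piece: no twin in the tray. Origin: centre of the underside.
- long_pull: Loose LONG brass bow pull like the short one but with feet 96 mm apart, 116 long in all, 33 high, from another piece: no twin in the tray. Origin: midway between the feet, at the underside; x along the bar.
- bin_knob: Fixed open wooden bin, 130 (x) by 110 (y) by 24 mm, 4 thick, inside 122 by 102 by 20 deep, grey floor; one of four lying two by two in the 280 by 240 by 30 mm tray. Origin: centre of its underside, 6 above the bench; z up. Fixed in it: a round mushroom knob, axis at x = -32, y = -21. Free space for the newcomer: about x = 30, y = 12.
- bin_foot: Fixed open wooden bin, 130 (x) by 110 (y) by 24 mm, 4 thick, inside 122 by 102 by 20 deep, grey floor; one of four lying two by two in the 280 by 240 by 30 mm tray. Origin: centre of its underside, 6 above the bench; z up. Fixed in it: a bun foot, axis at x = -32, y = -21. Free space for the newcomer: about x = 30, y = 12.
- bin_castor: Fixed open wooden bin, 130 (x) by 110 (y) by 24 mm, 4 thick, inside 122 by 102 by 20 deep, grey floor; one of four lying two by two in the 280 by 240 by 30 mm tray. Origin: centre of its underside, 6 above the bench; z up. Fixed in it: a castor, wheel up, centre at x = -32, y = -21, axle along y. Free space for the newcomer: about x = 30, y = 12.
- bin_pull: Fixed open wooden bin, 130 (x) by 110 (y) by 24 mm, 4 thick, inside 122 by 102 by 20 deep, grey floor; one of four lying two by two in the 280 by 240 by 30 mm tray. Origin: centre of its underside, 6 above the bench; z up. Fixed in it: a short bow pull, bar along x at y = -32, centre x = 0. Free space for the newcomer: about x = 0, y = 14, bar along x.
Not all that is in view belongs to the job. Leave any turquoise look-alike of the foot alone. What is shaped like the knob but blue is not meant.

How it is judged:
At the end, for the whole second after the job is handed in: Round knob, bun foot, castor and short pull each stand in their twin's bin: origin within 56 mm (x) and 46 mm (y) of the bin's centre and under 10 mm above its underside (on its floor), upright within 0.2 rad, released, at rest. Square knob and long pull are within 20 mm of their starts (x of knob in the frame of bin_knob between -0.056 and 0.056 m and y of knob in the frame of bin_knob between -0.046 and 0.046 m and z of knob in the frame of bin_knob between -0.002 and 0.01 m and angle between each of knob, foot, castor, pull's own z axis and vertical below 0.2 rad and linear speed of each of knob, foot, castor, pull below 0.02 m/s and contact force between each of knob, foot, castor, pull and the fingers below 0.1 N and x of foot in the frame of bin_foot between -0.056 and 0.056 m and y of foot in the frame of bin_foot between -0.046 and 0.046 m and z of foot in the frame of bin_foot between -0.002 and 0.01 m and x of castor in the frame of bin_castor between -0.056 and 0.056 m and y of castor in the frame of bin_castor between -0.046 and 0.046 m and z of castor in the frame of bin_castor between -0.002 and 0.01 m and x of pull in the frame of bin_pull between -0.056 and 0.056 m and y of pull in the frame of bin_pull between -0.046 and 0.046 m and z of pull in the frame of bin_pull between -0.002 and 0.01 m and distance of each of square_knob, long_pull from where it was at the start of the episode below 0.02 m); the robot touches nothing.
It fails at once if the square-headed knob is moved 20 mm or more (distance of square_knob from where it was at the start of the episode above 0.02 m).
It fails at once if the long pull is moved 20 mm or more (distance of long_pull from where it was at the start of the episode above 0.02 m).
It also fails if it takes over 112 s, if anything falls off the work surface, if the arm or the gripper's body presses on something with over 40 N, if the wrist force passes 120 N, or if a joint passes its speed limit or range.

ROBOT

A 6-joint arm with a two-finger parallel gripper is mounted at the origin on the work surface. World frame = base frame: x ahead of the robot, y to its left, z up, the work surface at z = 0. Lengths are in m, angles in rad, forces in N, time in s.
With the tool pointing down it reaches from about 0.375 to 0.9 m from the base axis. Payload 3.1 kg.
Tool frame: the origin (TCP) lies at the very end of the fingers, on their centre line; the grasp point (between the pads) lies 19 mm behind it; z points along the fingers, y is the line along which they close (so a half turn about z gives the same grasp; the last joint's range is limited). The gripper opens to 85 mm and grips with 20 to 120 N. Pads are 22 mm wide; open, the fingers measure 114 mm over their backs; the gripper's body (76 mm by 85 mm) begins 54 mm behind the grasp point. The pads swing forward as they close: fully open they stand 13 mm farther back than shut.
Start: joints at [-1.494, 0.527, 1.433, -0, 1.181, -0.178], TCP at [0.158, -0.605, 0.231] pointing down, gripper open.
Joint ranges: [-3.08, 3.08], [-0.75, 2.2], [0.22, 2.44], [-1.43, 4.57], [0, 2.65], [-2.85, 2.85]. Speed limits (rad/s): [2.79, 2.79, 3.14, 3.14, 3.14, 3.14].

INTERFACE

Orientations are given as a 3x3 rotation matrix whose columns are the frame's x, y, z axes.
In Python, from cell import ctrl, optics, hand_in gives the robot as it stands.
- The arm moves only by the shell command python3 -m inch 'ROWS' [OPENING]. ROWS is a JSON object of lists of equal length, an entry for each row: "xyz": the shift along the tool's x, y, z in m, a list of three; "angular": the turn, a rotation vector about the tool's x, y, z in degrees, a list of three. A call has 1 to 20 rows; each row shifts and turns the commanded pose from where the row before left it, along the tool's axes as they then stand; what a row does not reach is not made up. A row lasts 1/10 s, in which the tool goes at most 50 mm and 8.59 degrees, less where a joint would pass 70% of its speed; a pose out of reach is approached as far as the arm can. A call is refused whole if a number of a shift passes 0.05 or a number of a turn 8.59, either way. A call with a gripper value outside its range is refused whole. OPENING is the finger opening in m, from 0 to 0.0854, set as the call begins (- or left out, the last holds). The fingers move at their own pace and stop on an object; the grip force is fixed at half the most. Time passes only in rows, so rows that do not move let the fingers close. It gives the time, the measured TCP pose, the force, the opening and the grip force at its end, in the units of the state.
- ctrl.read_state(): the state, without advancing time (a new reading comes with each control period).
- optics.snapshot(name): name is "scene" or "top"; returns a dict with "frame" (480x640x3 uint8, blue, green, red), "depth" (480x640 float32, m along the optical axis (not along the pixel's ray), 0 where there is no reading), "mtx" (3x3 intrinsics, pixels), "R" (3x3) and "t" (3): a world point X has camera coordinates R X + t. Camera axes: x right, y down, z forward; pixel columns grow to the right and rows downward; lengths in m; the calibration is good to about 2 mm. A picture is of the moment at which its call begins.
- hand_in(): hands the job in; it is judged then, once.
The state is a dict: "time_s": time; "joint_positions": joint angles; "qd": joint speeds; "joint_torque": joint torques, N m; "eef_pos": TCP position; "eef_rot": TCP orientation; "wrist_force": force on the tool from outside, world axes, zero at the start; "wrist_torque": the same for the moment, N m; "finger_gap": finger opening in m; "grip_force": force on a finger pad.
Only numpy, scipy, OpenCV 4.12 (cv2) and the standard library are available. Lean on these libraries where they do the work, as an engineer would, in place of code of your own. Each camera call takes 0.05 s, during which the arm holds its last target. There are 200 camera calls.

## Working session

There is one attempt and no reset: what is moved stays moved. The work goes in short steps, Python scripts to look and compute and a shell command to move; the robot and the scene stay as the last step left them, time stands still between calls to the robot, and variables do not carry over. Pictures are saved under pics/ and viewed, at most 14 in all, crops included, and the job is handed in when it is done.

```bash
ls; mkdir -p pics; cat > h.py <<'E'
import numpy as np, cv2
from cell import ctrl, optics
def snap(n):
    s=optics.snapshot(n); np.savez(''+n+'.npz',**s); return s
def load(n): return dict(np.load(''+n+'.npz'))
def world(s):
    d=s['depth']; v,u=np.mgrid[0:480,0:640]; K=s['mtx']
    P=np.stack([(u-K[0,2])/K[0,0]*d,(v-K[1,2])/K[1,1]*d,d],-1)
    W=(P-s['t'])@s['R']; W[d==0]=np.nan; return W
E
python3 - <<'E'
from h import *
for n in('scene','top'):
    s=snap(n); cv2.imwrite(f'pics/{n}0.png',s['frame']); print(n,s['mtx'].round(1).tolist(),s['R'].round(3).tolist(),s['t'].round(3))
st=ctrl.read_state(); print(st['time_s'],st['eef_pos'],st['eef_rot'])
E
```

```text
pics
scene [[439.3, 0.0, 313.6], [0.0, 439.3, 237.4], [0.0, 0.0, 1.0]] [[0.763, 0.646, -0.017], [0.333, -0.416, -0.846], [-0.553, 0.64, -0.533]] [-0.357 -0.113  1.203]
top [[491.2, 0.0, 322.2], [0.0, 491.2, 247.6], [0.0, 0.0, 1.0]] [[0.02, -1.0, -0.008], [-0.995, -0.019, -0.095], [0.095, 0.01, -0.995]] [-0.004  0.481  1.139]
0.1 [ 0.1575219  -0.60414695  0.23043135] [[ 9.67709791e-01  2.52066929e-01 -1.53373536e-04]
 [ 2.52066733e-01 -9.67707833e-01  1.97785004e-03]
 [ 3.50129813e-04 -1.95264521e-03 -9.99998032e-01]]
```

View pics/top0.png

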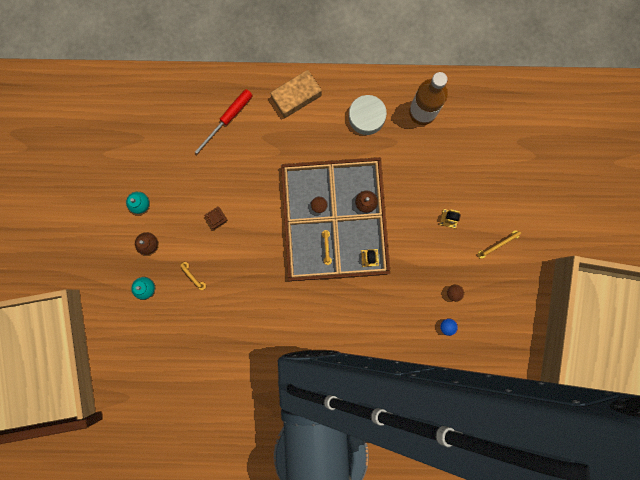

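View pics/scene0.png

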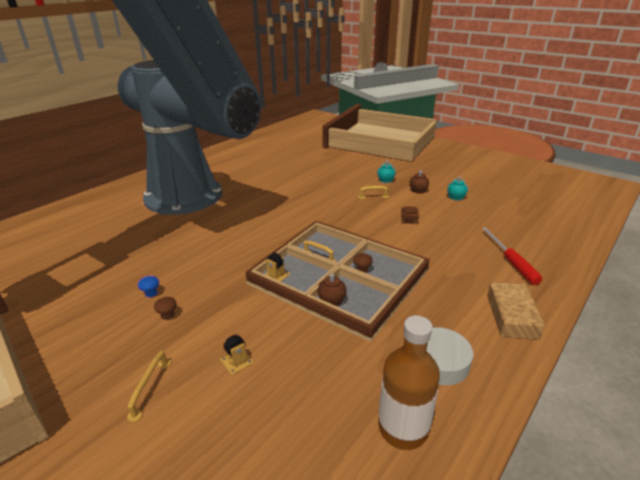

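The top view shows these things:
- Round knob at (455,293), with the blue one at (448,327).
- Dark foot at (146,243), between turquoise ones at (138,203) and (143,288).
- Castor at (449,218).
- Short pull at (193,276) and long pull at (498,244).
- Square knob at (216,218).
- Tray centred near (334,219), with its bins at: knob upper left, foot upper right, pull lower left, castor lower right.

Next I measure and enlarge them.

```bash
cat > meas.py <<'E'
from h import *
top=load('top'); W=world(top); sc=load('scene'); S=world(sc)
P=S[np.isfinite(S).all(-1)]
roi={'knob':(455,293,15),'foot':(146,243,18),'castor':(449,218,16),'pull':(193,276,22),'square':(216,218,16),'long':(498,244,26),
 't_knob':(318,205,12),'t_foot':(366,202,14),'t_castor':(370,257,13),'t_pull':(327,247,20)}
for k,(u,v,r) in roi.items():
    w=W[v-r:v+r+1,u-r:u+r+1].reshape(-1,3); z0=0.018 if k[:2]=='t_' else .006
    q=w[(w[:,2]>z0)&(w[:,2]<.09)]
    hi=q[q[:,2]>np.percentile(q[:,2],50)]
    (c,sz,a)=cv2.minAreaRect((q[:,:2]*1000).astype(np.float32))
    near=P[(np.hypot(*(P[:,:2]-np.array(c)/1000).T)<.045)&(P[:,2]>z0)&(P[:,2]<.09)]
    e=np.linalg.eigh(np.cov(q[:,:2].T))[1][:,1]
    print(k,'n',len(q),'ctr',np.round(c,1),'size',np.round(sz,1),'ang',round(a,1),'pca',round(np.degrees(np.arctan2(e[1],e[0])),1),'ztop',np.nanmax(q[:,2]).round(4),'himean',hi.mean(0).round(4),
     '| scene n',len(near),'ext',(near.min(0).round(3),near.max(0).round(3)) if len(near) else '')
# table
print('table',np.nanmedian(W[300:340,180:240,2]), np.nanmedian(W[180:200,295:310,2]))
# tray
m=(W[...,2]>.022)&(W[...,2]<.045); m[:150]=0;m[290:]=0;m[:,:270]=0;m[:,400:]=0
c,sz,a=cv2.minAreaRect((W[m][:,:2]*1000).astype(np.float32)); print('tray',c,sz,a,np.median(W[m][:,2]))
f=top['frame']; A=cv2.resize(f[190:310,110:230],(400,400),interpolation=cv2.INTER_CUBIC);B=cv2.resize(f[195:340,410:530],(400,483),interpolation=cv2.INTER_CUBIC)[:400]
C=sc['frame'];D=cv2.resize(C[150:240,350:480],(400,277));E_=cv2.resize(C[260:420,120:270],(400,300))[:200] if 0 else cv2.resize(C[265:420,120:270],(400,200))
o=np.vstack([np.hstack([A,B]),np.hstack([D[:200],E_])]);cv2.imwrite('pics/crop1.png',o)
E
python3 meas.py
```

```text
knob n 235 ctr [ 390.8 -310.3] size [54.9 56.6] ang 23.7 pca 129.2 ztop 0.0404 himean [ 0.3808 -0.3068  0.035 ] | scene n 362 ext (array([ 0.365, -0.327,  0.006]), array([ 0.401, -0.29 ,  0.036]))
foot n 421 ctr [492.  428.5] size [68.8 62.1] ang 8.2 pca 177.7 ztop 0.0636 himean [0.4832 0.4208 0.0449] | scene n 308 ext (array([0.46 , 0.393, 0.007]), array([0.51 , 0.442, 0.059]))
castor n 203 ctr [ 558.9 -294.2] size [40.2 47.4] ang 25.0 pca -141.4 ztop 0.0561 himean [ 0.5602 -0.2994  0.0481] | scene n 538 ext (array([ 0.544, -0.317,  0.006]), array([ 0.576, -0.284,  0.055]))
pull n 154 ctr [404.3 312. ] size [90.7 93.7] ang 0.9 pca -137.5 ztop 0.0371 himean [0.4096 0.3121 0.0327] | scene n 129 ext (array([0.384, 0.286, 0.007]), array([0.439, 0.339, 0.035]))
square n 310 ctr [552.3 259.2] size [74.  53.4] ang 2.4 pca -164.2 ztop 0.0396 himean [0.5486 0.2599 0.0344] | scene n 246 ext (array([0.522, 0.231, 0.006]), array([0.575, 0.283, 0.037]))
long n 206 ctr [ 497.5 -421.3] size [105.  107.6] ang 87.4 pca 122.0 ztop 0.0377 himean [ 0.5007 -0.4178  0.0327] | scene n 362 ext (array([ 0.4
[... 310 characters left out ...]
.9 ztop 0.0712 himean [ 0.5911 -0.0959  0.0531] | scene n 996 ext (array([ 0.552, -0.141,  0.018]), array([ 0.628, -0.074,  0.07 ]))
t_castor n 219 ctr [ 461.1 -110.1] size [62.3 57.5] ang 0.9 pca 153.5 ztop 0.0663 himean [ 0.4606 -0.1078  0.0587] | scene n 691 ext (array([ 0.418, -0.153,  0.018]), array([ 0.495, -0.092,  0.064]))
t_pull n 274 ctr [481.8 -17.4] size [95.1 33.3] ang 5.2 pca -172.9 ztop 0.0478 himean [ 0.4822 -0.0089  0.0398] | scene n 465 ext (array([ 0.44 , -0.038,  0.018]), array([0.526, 0.001, 0.045]))
table 0.0007875629589913223 0.010843004733106565
tray (552.3556518554688, -22.91668701171875) (280.78253173828125, 240.19285583496094) 5.052529335021973 0.030456033716342736
```

View pics/crop1.png

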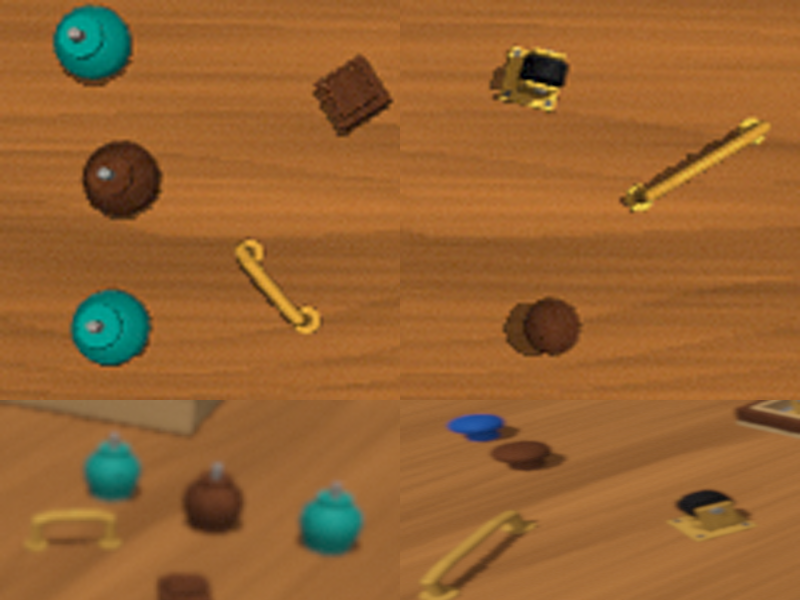

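The crops confirm the choices. The brown bun foot stands between two turquoise ones, the round brown knob lies beside the blue one, and the short pull and castor stand apart from the long pull. I now refine poses from both views.

```bash
cat > m2.py <<'E'
from h import *
import sys
G={'knob':(380,-307,.018,.033,27),'foot':(483,420,.015,.032,36),'castor':(560,-298,.015,.06,32),'pull':(409,312,.024,.045,45),'square':(549,260,.018,.04,32),'long':(500,-418,.024,.045,60),'t_knob':(582,15,.034,.045,27)}
for k,(x,y,z0,z1,r) in G.items():
  for n in('top','scene'):
    W=world(load(n)).reshape(-1,3)
    q=W[(np.hypot(W[:,0]-x/1e3,W[:,1]-y/1e3)<r/1e3)&(W[:,2]>z0)&(W[:,2]<z1)]
    if len(q)<8: print(k,n,'few');continue
    med=np.median(q,0)
    for _ in range(2): q=q[np.hypot(*(q[:,:2]-q[:,:2].mean(0)).T)<3*np.sqrt(np.trace(np.cov(q[:,:2].T)))]
    lo,hi=np.percentile(q*1e3,[3,97],axis=0)
    e=np.linalg.eigh(np.cov(q[:,:2].T))[1][:,1]
    c,sz,a=cv2.minAreaRect((q[:,:2]*1000).astype(np.float32))
    print(k,n,len(q),'mid',((lo+hi)/2).round(0)[:2],'ext',(hi-lo).round(0),'ztop',hi[2].round(0),'mean',(q.mean(0)*1e3).round(0),'pca',np.degrees(np.arctan2(e[1],e[0])).round(1),'rect',np.round(c),np.round(sz),round(a,1))
f=load('top')['frame']
C=cv2.resize(f[200:236,430:470],(400,360),interpolation=cv2.INTER_CUBIC); D=cv2.resize(load('scene')['frame'][325:379,210:260],(400,432),interpolation=cv2.INTER_CUBIC)[:360]
cv2.imwrite('pics/castor.png',np.hstack([C,D]))
E
python3 m2.py
```

```text
knob top 126 mid [ 382. -307.] ext [35. 34.  9.] ztop 33.0 mean [ 382. -305.   30.] pca 157.7 rect [ 382. -308.] [38. 38.] 19.9
knob scene 182 mid [ 385. -309.] ext [31. 35. 11.] ztop 33.0 mean [ 391. -312.   29.] pca 64.0 rect [ 384. -309.] [38. 35.] 40.9
foot top 78 mid [484. 417.] ext [51. 42. 13.] ztop 32.0 mean [482. 408.  27.] pca 176.9 rect [484. 419.] [47. 53.] 83.7
foot scene 114 mid [487. 411.] ext [45. 31. 16.] ztop 32.0 mean [492. 405.  24.] pca -156.0 rect [491. 407.] [51. 28.] 26.6
castor top 172 mid [ 560. -299.] ext [27. 27. 33.] ztop 53.0 mean [ 559. -298.   43.] pca -143.0 rect [ 561. -299.] [31. 30.] 84.0
castor scene 466 mid [ 564. -302.] ext [23. 25. 36.] ztop 53.0 mean [ 567. -304.   39.] pca 53.0 rect [ 563. -302.] [33. 28.] 56.7
pull top 114 mid [410. 313.] ext [49. 45. 10.] ztop 36.0 mean [410. 313.  31.] pca -137.6 rect [410. 313.] [71.  9.] 42.4
pull scene 92 mid [412. 312.] ext [48. 46. 10.] ztop 35.0 mean [411. 312.  30.] pca -137.1 rect [411. 312.] [72. 11.] 44.5
square top 299 mid [549. 259.] ext [43. 43. 15.] ztop 38.0 mean [548. 259.  31.] pca -156.7 rect [549. 260.] [41. 40.] 34.1
square scene 224 mid [551. 255.] ext [44. 39. 17.] ztop 36.0 mean [552. 253.  30.] pca 176.6 rect [550. 259.] [40. 42.] 32.5
long top 165 mid [ 501. -416.] ext [51. 81. 10.] ztop 37.0 mean [ 499. -415.   31.] pca 121.5 rect [ 500. -418.] [  9. 104.] 31.4
long scene 410 mid [ 503. -419.] ext [50. 82.  8.] ztop 34.0 mean [ 505. -422.   31.] pca 121.1 rect [ 501. -418.] [  9. 103.] 31.4
t_knob top 184 mid [582.  15.] ext [34. 33. 10.] ztop 45.0 mean [582.  15.  41.] pca 168.9 rect [582.  15.] [37. 38.] 54.8
t_knob scene 171 mid [584.  12.] ext [33. 30.  9.] ztop 45.0 mean [586.   9.  41.] pca -145.8 rect [584.  13.] [38. 34.] 40.1
```

View pics/castor.png

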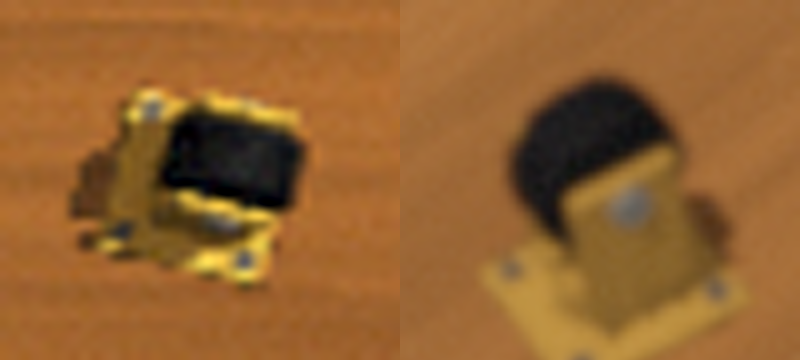

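The castor crop shows plate corners at about (445,210.5), (442,223.5) and (454.5,226) in the top view. That puts its axle at about -12° from world x.

```bash
cat > go.py <<'E'
import sys, numpy as np
from cell import ctrl
# usage: go.py x y z ang(deg of tool y)  -> turn about tool z, then shift in tool axes
s=ctrl.read_state(); p=np.array(s['eef_pos']); R=np.array(s['eef_rot'])
x,y,z,a=map(float,sys.argv[1:5]); cur=np.degrees(np.arctan2(R[1,1],R[0,1])); 
turn=-(a-cur); turn=(turn+180)%360-180; r=np.radians(a)
Y=np.array([np.cos(r),np.sin(r),0]); X=np.array([-np.sin(r),np.cos(r),0]); Z=np.array([0,0,-1]); d=np.array([x,y,z])-p
print('pos',p.round(4),'ang',cur.round(1),'tilt',R[:2,2].round(3),'turn about z',turn.round(1),'shift after turn (m)',np.round([d@X,d@Y,d@Z],4),'t',s['time_s'],'q6',round(s['joint_positions'][5],2))
E
python3 - <<'E'
from h import *
s=load('top');K=s['mtx']
def ray(s,u,v,z):
    d=s['R'].T@np.linalg.solve(s['mtx'],[u,v,1]); c=-s['R'].T@s['t']; return (c+d*(z-c[2])/d[2])*1000
print('plate',ray(s,449.75,218.35,.003).round(1))
sc=load('scene')
def tri(a,b):
    A=[];B=[]
    for s,(u,v) in((load('top'),a),(sc,b)):
        P=s['mtx']@np.c_[s['R'],s['t']]; A.append(P)
    X=cv2.triangulatePoints(A[0],A[1],np.array(a,float),np.array(b,float)); return (X[:3]/X[3]).ravel()*1000
# foot stud: top crop (103,175)->, scene crop (217,470-400)->
print('foot stud',tri((110+103*.3,190+175*.3),(350+217*.325,150+70*.325)).round(0))
E
python3 go.py 0.383 -0.308 0.11 -75.4
```

```text
plate [ 560.  -301.1    3. ]
foot stud [483. 426.  52.]
pos [ 0.1575 -0.6041  0.2304] ang -75.4 tilt [-0.     0.002] turn about z -0.0 shift after turn (m) [ 0.2928 -0.2297  0.1204] t 0.1 q6 -0.18
```

```bash
python3 -m inch '{"xyz":[[0.0293,-0.023,0.012],[0.0293,-0.023,0.012],[0.0293,-0.023,0.012],[0.0293,-0.023,0.012],[0.0293,-0.023,0.012],[0.0293,-0.023,0.012],[0.0293,-0.023,0.012],[0.0293,-0.023,0.012],[0.0293,-0.023,0.012],[0.0293,-0.023,0.012],[0,0,0]],"angular":[[0,0,0],[0,0,0],[0,0,0],[0,0,0],[0,0,0],[0,0,0],[0,0,0],[0,0,0],[0,0,0],[0,0,0],[0,0,0]]}'; python3 go.py 0.383 -0.308 0.006 -75.4
```

```text
time_s: 1.2
eef_pos: [0.3835, -0.3033, 0.1097]
eef_rot: [[0.966, 0.257, -0.003], [0.257, -0.966, 0.005], [-0.002, -0.006, -1.0]]
wrist_force: [-0.5, 0.5, -1.0]
finger_gap: 0.0855
grip_force: 0.0
pos [ 0.3835 -0.3033  0.1097] ang -75.1 tilt [-0.003  0.005] turn about z 0.3 shift after turn (m) [-0.0017  0.0045  0.1037] t 1.2 q6 0.41
```

```bash
python3 -m inch '{"xyz":[[0,0.001,0.02],[0,0.001,0.026],[0,0,0.03],[0,0,0.02],[0,0,0.008],[0,0,0]],"angular":[[0,0,0],[0,0,0],[0,0,0],[0,0,0],[0,0,0],[0,0,0]]}' 0.06; python3 go.py 0.383 -0.308 0.006 -75.4; python3 - <<'E'
from h import *
s=snap('scene'); cv2.imwrite('pics/k1.png',cv2.resize(s['frame'][200:380,60:300],(800,600)))
E
```

```text
time_s: 1.8
eef_pos: [0.3831, -0.3104, 0.0065]
eef_rot: [[0.968, 0.251, -0.001], [0.251, -0.968, 0.001], [-0.001, -0.002, -1.0]]
wrist_force: [-0.1, -0.9, -0.4]
finger_gap: 0.06
grip_force: 0.0
pos [ 0.3831 -0.3104  0.0065] ang -75.4 tilt [-0.001  0.001] turn about z -0.0 shift after turn (m) [ 0.0005 -0.0024  0.0005] t 1.8 q6 0.41
```

View pics/k1.png

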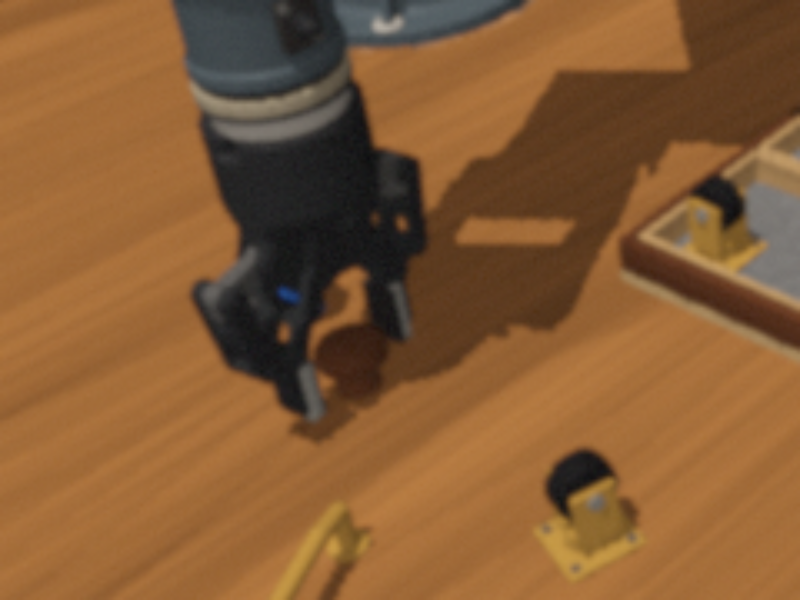

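The knob's head at crop pixel (350,350) sits between the pads, so I close, lift, and measure the way to the bin.

```bash
python3 -m inch '{"xyz":[[0,0,0],[0,0,0],[0,0,0],[0,0,0],[0,0,0],[0,0,0],[0,0,0],[0,0,-0.01],[0,0,-0.03],[0,0,-0.04],[0,0,-0.03],[0,0,0]],"angular":[[0,0,0],[0,0,0],[0,0,0],[0,0,0],[0,0,0],[0,0,0],[0,0,0],[0,0,0],[0,0,0],[0,0,0],[0,0,0],[0,0,0]]}' 0.02; python3 go.py 0.643 0.045 0.115 -85; python3 - <<'E'
from h import *
W=world(load('top'));T=[]
# bin targets in world
c=np.array([.5524,-.0229]);a=np.radians(5.05);R=np.array([[np.cos(a),-np.sin(a)],[np.sin(a),np.cos(a)]])
for n,b,o in(('knob',(66,56),(28,4)),('foot',(66,-56),(28,3)),('castor',(-66,-56),(28,8)),('pull',(-66,56),(0,14))):
    print(n,'binctr',(c+R@np.array(b)/1e3).round(4),'tgt',(c+R@(np.add(b,o))/1e3).round(4))
E
```

```text
time_s: 3.05
eef_pos: [0.3856, -0.3124, 0.1218]
eef_rot: [[0.968, 0.252, 0.006], [0.252, -0.968, -0.008], [0.004, 0.009, -1.0]]
wrist_force: [0.8, -0.0, -1.0]
finger_gap: 0.0365
grip_force: 60.1
pos [ 0.3856 -0.3124  0.1218] ang -75.4 tilt [ 0.006 -0.008] turn about z 9.6 shift after turn (m) [ 0.2876 -0.3336  0.0068] t 3.05 q6 0.41
knob binctr [0.6132 0.0387] tgt [0.6408 0.0451]
foot binctr [ 0.6231 -0.0729] tgt [ 0.6507 -0.0674]
castor binctr [ 0.4916 -0.0845] tgt [ 0.5188 -0.0741]
pull binctr [0.4817 0.0271] tgt [0.4805 0.041 ]
```

```bash
python3 -m inch '{"xyz":[[0,0,0],[0,0,0],[0.0288,-0.0333,0.0005],[0.0288,-0.0333,0.0005],[0.0288,-0.0333,0.0005],[0.0288,-0.0333,0.0005],[0.0288,-0.0333,0.0005],[0.0288,-0.0333,0.0005],[0.0288,-0.0333,0.0005],[0.0288,-0.0333,0.0005],[0.0288,-0.0333,0.0005],[0.0288,-0.0333,0.0005],[0,0,0],[0,0,0]],"angular":[[0,0,4.8],[0,0,4.8],[0,0,0],[0,0,0],[0,0,0],[0,0,0],[0,0,0],[0,0,0],[0,0,0],[0,0,0],[0,0,0],[0,0,0],[0,0,0],[0,0,0]]}'; python3 go.py 0.641 0.045 0.017 -85;python3 - <<'E'
from h import *
s=snap('scene'); cv2.imwrite('pics/k2.png',cv2.resize(s['frame'][160:340,240:480],(800,600)))
E
```

```text
time_s: 4.45
eef_pos: [0.6409, 0.0477, 0.1116]
eef_rot: [[0.996, 0.09, -0.002], [0.09, -0.996, -0.0], [-0.002, 0.0, -1.0]]
wrist_force: [-1.1, -1.2, -0.2]
finger_gap: 0.0362
grip_force: 60.2
pos [0.6409 0.0477 0.1116] ang -84.9 tilt [-0.002 -0.   ] turn about z 0.1 shift after turn (m) [-0.0001  0.0026  0.0946] t 4.45 q6 1.38
```

View pics/k2.png

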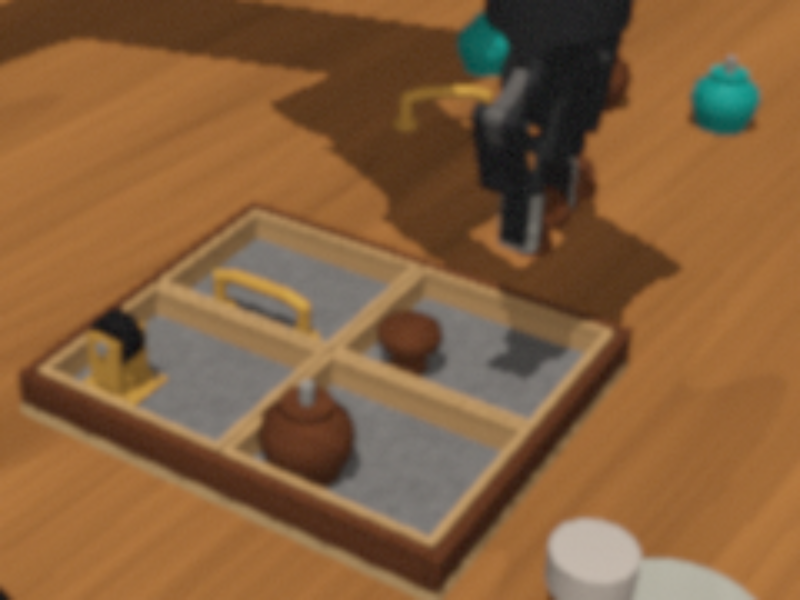

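The knob hangs between the fingers above the free part of its bin, its shadow at crop (520,350). I lower, release and rise.

```bash
python3 -m inch '{"xyz":[[0,0.001,0.02],[0,0.001,0.03],[0,0,0.025],[0,0,0.01],[0,0,0.006],[0,0,0.003],[0,0,0],[0,0,0]],"angular":[[0,0,0],[0,0,0],[0,0,0],[0,0,0],[0,0,0],[0,0,0],[0,0,0],[0,0,0]]}'; python3 -m inch '{"xyz":[[0,0,0],[0,0,0],[0,0,0],[0,0,0],[0,0,-0.01],[0,0,-0.03],[0,0,-0.04],[0,0,-0.04],[0,0,0]],"angular":[[0,0,0],[0,0,0],[0,0,0],[0,0,0],[0,0,0],[0,0,0],[0,0,0],[0,0,0],[0,0,0]]}' 0.055;  python3 go.py 0.560 -0.301 0.13 -12;python3 - <<'E'
from h import *
s=snap('scene'); cv2.imwrite('pics/k3.png',cv2.resize(s['frame'][200:340,240:440],(800,560)))
E
```

```text
time_s: 5.3
eef_pos: [0.6426, 0.0443, 0.0195]
eef_rot: [[0.996, 0.087, 0.002], [0.087, -0.996, -0.0], [0.002, 0.0, -1.0]]
wrist_force: [0.4, -0.2, -0.8]
finger_gap: 0.0369
grip_force: 60.2
time_s: 6.2
eef_pos: [0.6462, 0.0443, 0.1455]
eef_rot: [[0.996, 0.087, 0.014], [0.087, -0.996, -0.001], [0.013, 0.003, -1.0]]
wrist_force: [1.7, 0.3, 0.5]
finger_gap: 0.0549
grip_force: 0.0
pos [0.6462 0.0443 0.1455] ang -85.0 tilt [ 0.014 -0.001] turn about z -73.0 shift after turn (m) [-0.3556 -0.0126  0.0155] t 6.2 q6 1.38
```

View pics/k3.png

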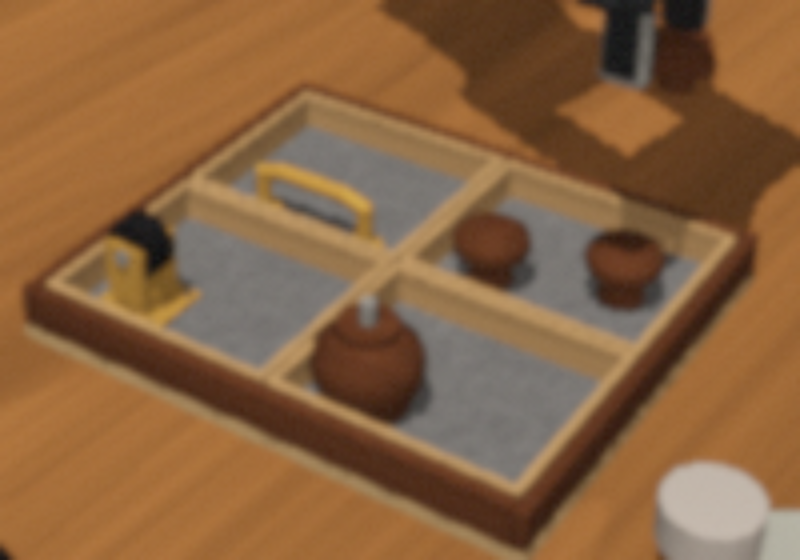

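The knob stands upright in its bin at crop (625,265). Next is the castor.

```bash
python3 -m inch '{"xyz":[[0,0,0],[0,0,0],[0,0,0],[0,0,0],[0,0,0],[0,0,0],[0,0,0],[0,0,0],[0,0,0],[0,0,0],[-0.0395,-0.0014,0.0015],[-0.0395,-0.0014,0.0015],[-0.0395,-0.0014,0.0015],[-0.0395,-0.0014,0.0015],[-0.0395,-0.0014,0.0015],[-0.0395,-0.0014,0.0015],[-0.0395,-0.0014,0.0015],[-0.0395,-0.0014,0.0015],[-0.0395,-0.0014,0.0015],[0,0,0]],"angular":[[0,0,-8],[0,0,-8],[0,0,-8],[0,0,-8],[0,0,-8],[0,0,-8],[0,0,-8],[0,0,-8],[0,0,-8],[0,0,-1],[0,0,0],[0,0,0],[0,0,0],[0,0,0],[0,0,0],[0,0,0],[0,0,0],[0,0,0],[0,0,0],[0,0,0]]}' 0.06; python3 go.py 0.560 -0.301 0.012 -12
```

```text
time_s: 8.25
eef_pos: [0.5542, -0.3059, 0.1241]
eef_rot: [[0.216, 0.976, 0.0], [0.976, -0.216, -0.002], [-0.002, 0.001, -1.0]]
wrist_force: [0.1, -0.8, 0.8]
finger_gap: 0.0599
grip_force: 0.0
pos [ 0.5542 -0.3059  0.1241] ang -12.5 tilt [ 0.    -0.002] turn about z -0.5 shift after turn (m) [0.006  0.0047 0.1121] t 8.25 q6 -0.46
```

```bash
python3 -m inch '{"xyz":[[0.003,0.002,0.02],[0.003,0.002,0.025],[0,0,0.025],[0,0,0.02],[0,0,0.015],[0,0,0.007],[0,0,0],[0,0,0]],"angular":[[0,0,0],[0,0,0],[0,0,0],[0,0,0],[0,0,0],[0,0,0],[0,0,0],[0,0,0]]}' 0.06; python3 go.py 0.560 -0.301 0.012 -12;python3 - <<'E'
from h import *
s=snap('scene'); cv2.imwrite('pics/c1.png',cv2.resize(s['frame'][260:400,160:320],(640,560)))
E
```

```text
time_s: 9.05
eef_pos: [0.5611, -0.2957, 0.0134]
eef_rot: [[0.208, 0.978, 0.001], [0.978, -0.208, -0.001], [-0.0, 0.001, -1.0]]
wrist_force: [-0.0, -0.2, -0.5]
finger_gap: 0.0602
grip_force: 0.0
pos [ 0.5611 -0.2957  0.0134] ang -12.0 tilt [ 0.001 -0.001] turn about z -0.0 shift after turn (m) [-0.0054  0.      0.0014] t 9.05 q6 -0.45
```

View pics/c1.png

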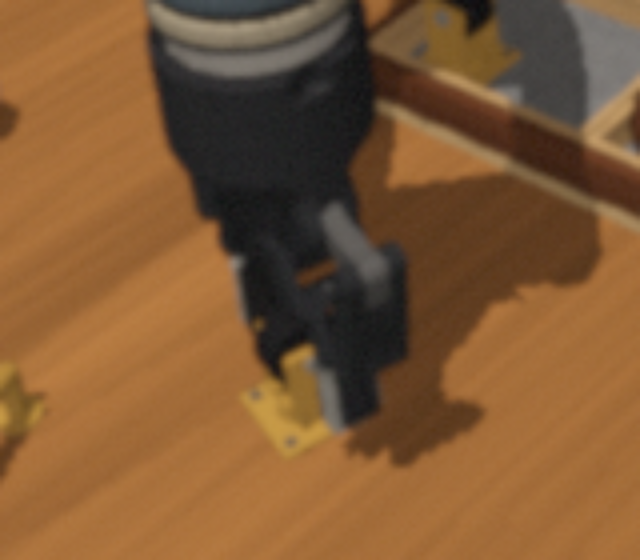

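The castor's cheek at crop (300,390) sits about 5 mm off the pad centre. I correct that, close and lift.

```bash
python3 -m inch '{"xyz":[[-0.005,0,0],[0,0,0],[0,0,0]],"angular":[[0,0,0],[0,0,0],[0,0,0]]}'; python3 -m inch '{"xyz":[[0,0,0],[0,0,0],[0,0,0],[0,0,0],[0,0,0],[0,0,0],[0,0,0],[0,0,0],[0,0,-0.01],[0,0,-0.03],[0,0,-0.04],[0,0,-0.03],[0,0,0],[0,0,0]],"angular":[[0,0,0],[0,0,0],[0,0,0],[0,0,0],[0,0,0],[0,0,0],[0,0,0],[0,0,0],[0,0,0],[0,0,0],[0,0,0],[0,0,0],[0,0,0],[0,0,0]]}' 0.01; python3 go.py 0.519 -0.074 0.12 -85
```

```text
time_s: 9.4
eef_pos: [0.5598, -0.301, 0.0135]
eef_rot: [[0.208, 0.978, 0.001], [0.978, -0.208, -0.001], [-0.001, 0.001, -1.0]]
wrist_force: [0.3, 0.6, -1.1]
finger_gap: 0.06
grip_force: 0.0
time_s: 10.8
eef_pos: [0.5592, -0.3002, 0.1232]
eef_rot: [[0.208, 0.978, -0.0], [0.978, -0.208, -0.0], [-0.0, -0.0, -1.0]]
wrist_force: [0.4, 1.1, -1.4]
finger_gap: 0.0263
grip_force: 59.3
pos [ 0.5592 -0.3002  0.1232] ang -12.0 tilt [-0. -0.] turn about z 73.0 shift after turn (m) [-0.0203 -0.2288  0.0032] t 10.8 q6 -0.46
```

```bash
python3 -m inch '{"xyz":[[0,0,0],[0,0,0],[0,0,0],[0,0,0],[0,0,0],[0,0,0],[0,0,0],[0,0,0],[0,0,0],[0,0,0],[-0.0034,-0.038,0],[-0.0034,-0.038,0],[-0.0034,-0.038,0],[-0.0034,-0.038,0],[-0.0034,-0.038,0],[-0.0034,-0.038,0],[0,0,0],[0,0,0],[0,0,0]],"angular":[[0,0,8],[0,0,8],[0,0,8],[0,0,8],[0,0,8],[0,0,8],[0,0,8],[0,0,8],[0,0,8],[0,0,1],[0,0,0],[0,0,0],[0,0,0],[0,0,0],[0,0,0],[0,0,0],[0,0,0],[0,0,0],[0,0,0]]}'; python3 go.py 0.519 -0.074 0.0245 -85
```

```text
time_s: 12.7
eef_pos: [0.5198, -0.0758, 0.1224]
eef_rot: [[0.996, 0.088, 0.0], [0.088, -0.996, -0.0], [0.0, 0.0, -1.0]]
wrist_force: [0.2, -0.9, -0.7]
finger_gap: 0.0263
grip_force: 59.5
pos [ 0.5198 -0.0758  0.1224] ang -85.0 tilt [ 0. -0.] turn about z 0.0 shift after turn (m) [-0.0006 -0.0019  0.0979] t 12.7 q6 1.13
```

```bash
python3 -m inch '{"xyz":[[0,-0.001,0.02],[0,-0.001,0.03],[0,0,0.025],[0,0,0.012],[0,0,0.007],[0,0,0.003],[0,0,0],[0,0,0]],"angular":[[0,0,0],[0,0,0],[0,0,0],[0,0,0],[0,0,0],[0,0,0],[0,0,0],[0,0,0]]}'; python3 -m inch '{"xyz":[[0,0,0],[0,0,0],[0,0,0],[0,0,0],[0,0,-0.01],[0,0,-0.03],[0,0,-0.04],[0,0,-0.04],[0,0,0],[0,0,0]],"angular":[[0,0,0],[0,0,0],[0,0,0],[0,0,0],[0,0,0],[0,0,0],[0,0,0],[0,0,0],[0,0,0],[0,0,0]]}' 0.05;  python3 go.py 0.4105 0.3125 0.12 -47
```

```text
time_s: 13.5
eef_pos: [0.5199, -0.0734, 0.0266]
eef_rot: [[0.996, 0.087, 0.002], [0.087, -0.996, -0.001], [0.002, 0.001, -1.0]]
wrist_force: [0.3, -0.7, -0.8]
finger_gap: 0.0261
grip_force: 59.5
time_s: 14.5
eef_pos: [0.5197, -0.0732, 0.1474]
eef_rot: [[0.996, 0.087, 0.003], [0.087, -0.996, -0.001], [0.003, 0.001, -1.0]]
wrist_force: [-0.0, 0.2, 0.0]
finger_gap: 0.0498
grip_force: 0.0
pos [ 0.5197 -0.0732  0.1474] ang -85.0 tilt [ 0.003 -0.001] turn about z -38.0 shift after turn (m) [ 0.1832 -0.3566  0.0274] t 14.5 q6 1.13
```

```bash
python3 -m inch '{"xyz":[[0,0,0],[0,0,0],[0,0,0],[0,0,0],[0,0,0],[0.0167,-0.0324,0.0025],[0.0167,-0.0324,0.0025],[0.0167,-0.0324,0.0025],[0.0167,-0.0324,0.0025],[0.0167,-0.0324,0.0025],[0.0167,-0.0324,0.0025],[0.0167,-0.0324,0.0025],[0.0167,-0.0324,0.0025],[0.0167,-0.0324,0.0025],[0.0167,-0.0324,0.0025],[0.0167,-0.0324,0.0025],[0,0,0],[0,0,0],[0,0,0]],"angular":[[0,0,-7.6],[0,0,-7.6],[0,0,-7.6],[0,0,-7.6],[0,0,-7.6],[0,0,0],[0,0,0],[0,0,0],[0,0,0],[0,0,0],[0,0,0],[0,0,0],[0,0,0],[0,0,0],[0,0,0],[0,0,0],[0,0,0],[0,0,0],[0,0,0]]}' 0.05; python3 go.py 0.4105 0.3125 0.010 -47;python3 - <<'E'
from h import *
s=snap('scene'); cv2.imwrite('pics/p1.png',cv2.resize(s['frame'][150:350,240:480],(720,600)))
E
```

```text
time_s: 16.4
eef_pos: [0.41, 0.3119, 0.1175]
eef_rot: [[0.732, 0.682, -0.002], [0.682, -0.732, -0.001], [-0.002, -0.0, -1.0]]
wrist_force: [-0.0, 0.1, 0.2]
finger_gap: 0.0503
grip_force: 0.0
pos [0.41   0.3119 0.1175] ang -47.0 tilt [-0.002 -0.001] turn about z -0.0 shift after turn (m) [ 8.000e-04 -1.000e-04  1.075e-01] t 16.4 q6 1.25
```

View pics/p1.png

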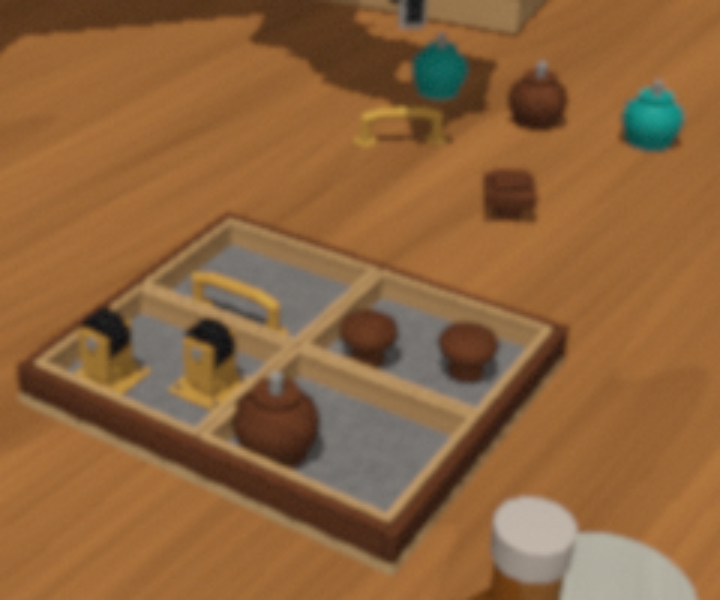

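The castor stands flat in its bin at crop (210,360) and the pull is undisturbed at (400,125). I descend on the pull, close and lift.

```bash
python3 -m inch '{"xyz":[[0,0,0.02],[0,0,0.03],[0,0,0.03],[0,0,0.018],[0,0,0.009],[0,0,0],[0,0,0]],"angular":[[0,0,0],[0,0,0],[0,0,0],[0,0,0],[0,0,0],[0,0,0],[0,0,0]]}'; python3 -m inch '{"xyz":[[0,0,0],[0,0,0],[0,0,0],[0,0,0],[0,0,0],[0,0,0],[0,0,0],[0,0,0],[0,0,-0.01],[0,0,-0.03],[0,0,-0.04],[0,0,-0.03],[0,0,0],[0,0,0]],"angular":[[0,0,0],[0,0,0],[0,0,0],[0,0,0],[0,0,0],[0,0,0],[0,0,0],[0,0,0],[0,0,0],[0,0,0],[0,0,0],[0,0,0],[0,0,0],[0,0,0]]}' 0; python3 go.py 0.4805 0.040 0.12 -85
```

```text
time_s: 17.15
eef_pos: [0.4112, 0.3125, 0.0118]
eef_rot: [[0.732, 0.681, 0.001], [0.681, -0.732, 0.0], [0.001, 0.0, -1.0]]
wrist_force: [0.1, 0.3, -0.4]
finger_gap: 0.05
grip_force: 0.0
time_s: 18.55
eef_pos: [0.4106, 0.3129, 0.1222]
eef_rot: [[0.731, 0.682, 0.001], [0.682, -0.731, 0.001], [0.002, 0.0, -1.0]]
wrist_force: [-0.6, -0.5, -1.2]
finger_gap: 0.007
grip_force: 58.6
pos [0.4106 0.3129 0.1222] ang -47.0 tilt [0.001 0.001] turn about z 38.0 shift after turn (m) [0.0459 0.278  0.0022] t 18.55 q6 1.25
```

```bash
python3 -m inch '{"xyz":[[0,0,0],[0,0,0],[0,0,0],[0,0,0],[0,0,0],[0.0058,0.0347,0],[0.0058,0.0347,0],[0.0058,0.0347,0],[0.0058,0.0347,0],[0.0058,0.0347,0],[0.0058,0.0347,0],[0.0058,0.0347,0],[0.0058,0.0347,0],[0,0,0],[0,0,0],[0,0,0]],"angular":[[0,0,7.6],[0,0,7.6],[0,0,7.6],[0,0,7.6],[0,0,7.6],[0,0,0],[0,0,0],[0,0,0],[0,0,0],[0,0,0],[0,0,0],[0,0,0],[0,0,0],[0,0,0],[0,0,0],[0,0,0]]}'; python3 go.py 0.4805 0.040 0.0225 -85;python3 - <<'E'
from h import *
s=snap('scene'); cv2.imwrite('pics/p2.png',cv2.resize(s['frame'][150:350,240:480],(720,600)))
E
```

```text
time_s: 20.15
eef_pos: [0.4795, 0.0412, 0.1204]
eef_rot: [[0.996, 0.088, -0.003], [0.088, -0.996, 0.001], [-0.003, -0.001, -1.0]]
wrist_force: [0.2, 0.3, -0.1]
finger_gap: 0.0067
grip_force: 58.7
pos [0.4795 0.0412 0.1204] ang -85.0 tilt [-0.003  0.001] turn about z 0.0 shift after turn (m) [0.0009 0.0012 0.0979] t 20.15 q6 1.34
```

View pics/p2.png

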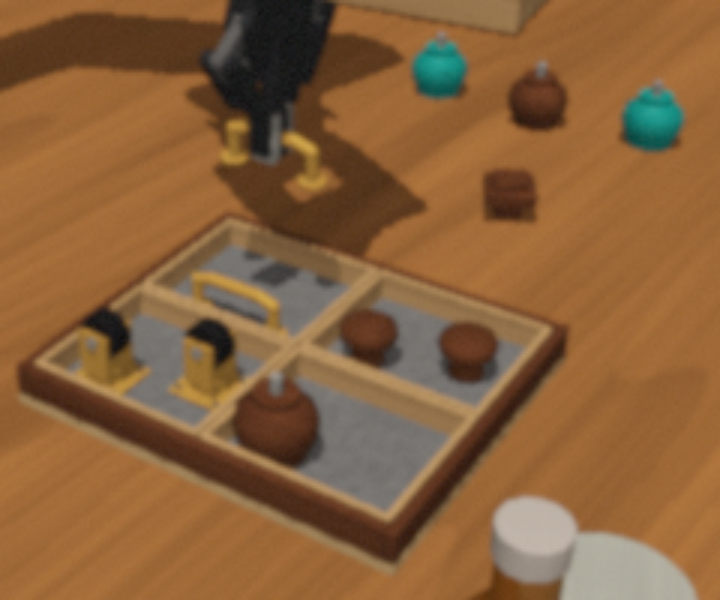

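The pull hangs level, parallel to its twin, feet at crop (235,155) and (313,183). I lower and release it.

```bash
python3 -m inch '{"xyz":[[0.001,0.001,0.02],[0,0,0.03],[0,0,0.025],[0,0,0.012],[0,0,0.008],[0,0,0.004],[0,0,0],[0,0,0]],"angular":[[0,0,0],[0,0,0],[0,0,0],[0,0,0],[0,0,0],[0,0,0],[0,0,0],[0,0,0]]}'; python3 -m inch '{"xyz":[[0,0,0],[0,0,0],[0,0,0],[0,0,0],[0,0,-0.01],[0,0,-0.03],[0,0,-0.04],[0,0,-0.04],[0,0,0],[0,0,0]],"angular":[[0,0,0],[0,0,0],[0,0,0],[0,0,0],[0,0,0],[0,0,0],[0,0,0],[0,0,0],[0,0,0],[0,0,0]]}' 0.028;  python3 go.py 0.484 0.421 0.14 -85
```

```text
time_s: 21.0
eef_pos: [0.4826, 0.0395, 0.023]
eef_rot: [[0.996, 0.087, 0.002], [0.087, -0.996, -0.0], [0.002, 0.0, -1.0]]
wrist_force: [0.2, -0.9, 0.1]
finger_gap: 0.0064
grip_force: 58.7
time_s: 22.0
eef_pos: [0.4824, 0.0394, 0.1437]
eef_rot: [[0.996, 0.087, 0.003], [0.087, -0.996, -0.001], [0.003, 0.001, -1.0]]
wrist_force: [-0.6, 0.4, -0.8]
finger_gap: 0.028
grip_force: 0.0
pos [0.4824 0.0394 0.1437] ang -85.0 tilt [ 0.003 -0.001] turn about z 0.0 shift after turn (m) [ 0.0348 -0.38    0.0037] t 22.0 q6 1.33
```

```bash
python3 -m inch '{"xyz":[[0.0035,-0.038,0],[0.0035,-0.038,0],[0.0035,-0.038,0],[0.0035,-0.038,0],[0.0035,-0.038,0],[0.0035,-0.038,0],[0.0035,-0.038,0],[0.0035,-0.038,0],[0.0035,-0.038,0],[0.0035,-0.038,0],[0,0,0],[0,0,0],[0,0,0]],"angular":[[0,0,0],[0,0,0],[0,0,0],[0,0,0],[0,0,0],[0,0,0],[0,0,0],[0,0,0],[0,0,0],[0,0,0],[0,0,0],[0,0,0],[0,0,0]]}' 0.082; python3 go.py 0.484 0.421 0.006 -85
```

```text
time_s: 23.3
eef_pos: [0.4828, 0.4195, 0.1408]
eef_rot: [[0.996, 0.087, -0.003], [0.087, -0.996, -0.002], [-0.003, 0.002, -1.0]]
wrist_force: [-0.0, -0.5, 0.3]
finger_gap: 0.0821
grip_force: 0.0
pos [0.4828 0.4195 0.1408] ang -85.0 tilt [-0.003 -0.002] turn about z -0.0 shift after turn (m) [ 0.0013 -0.0014  0.1348] t 23.3 q6 2.03
```

```bash
python3 -m inch '{"xyz":[[0.001,-0.001,0.02],[0,0,0.035],[0,0,0.035],[0,0,0.025],[0,0,0.015],[0,0,0.004],[0,0,0],[0,0,0]],"angular":[[0,0,0],[0,0,0],[0,0,0],[0,0,0],[0,0,0],[0,0,0],[0,0,0],[0,0,0]]}';python3 - <<'E'
from h import *
s=snap('scene'); t=snap('top'); cv2.imwrite('pics/f1.png',np.hstack([cv2.resize(s['frame'][130:250,340:500],(400,300)),cv2.resize(t['frame'][180:300,90:250],(400,300))]))
E
```

```text
time_s: 24.1
eef_pos: [0.4857, 0.4224, 0.0097]
eef_rot: [[0.996, 0.087, 0.002], [0.087, -0.996, 0.001], [0.002, -0.001, -1.0]]
wrist_force: [0.8, -0.3, -0.5]
finger_gap: 0.0822
grip_force: 0.0
```

View pics/f1.png

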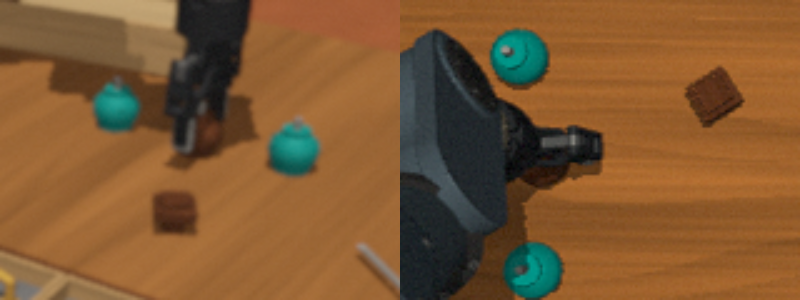

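```bash
python3 - <<'E'
from h import *
s=load('scene')
def pr(s,X): p=s['mtx']@(s['R']@np.array(X)+s['t']); return p[:2]/p[2]
for n,X in(('foot mid',(.484,.421,.025)),('foot fixed collar',(.484,.421,.046)),('finger inner tip',(.4857+.0036,.4224-.041,.012)),('finger outer',(.4857+.0049,.4224-.055,.012))):
    p=pr(s,X); t=pr(load('top'),X); print(n,p.round(1),'crop',((p-[340,130])*2.5).round(),'top',t.round(1),'crop',((t-[90,180])*2.5+[400,0]).round())
W=world(s).reshape(-1,3); f=s['frame'].reshape(-1,3)
q=(np.hypot(W[:,0]-.484,W[:,1]-.421)<.04)&(W[:,2]>.012)&(W[:,2]<.045)&(f[:,2]>f[:,0].astype(int)+15)
print(q.sum(),(np.percentile(W[q]*1000,[3,50,97],axis=0)).round(0).tolist())
E
```

```text
foot mid [418.4 182.8] crop [196. 132.] top [147.  243.1] crop [542. 158.]
foot fixed collar [419.2 175.6] crop [198. 114.] top [143.7 242.2] crop [534. 155.]
finger inner tip [412.3 192.8] crop [181. 157.] top [165.5 241.8] crop [589. 155.]
finger outer [410.  194.8] crop [175. 162.] top [171.4 241.4] crop [603. 153.]
137 [[489.0, 399.0, 13.0], [500.0, 411.0, 31.0], [510.0, 431.0, 43.0]]
```

The foot sits between the fingers as projected, at scene crop (196,132). I lower 4 mm more, close and lift.

```bash
python3 -m inch '{"xyz":[[0,0,0.004],[0,0,0],[0,0,0]],"angular":[[0,0,0],[0,0,0],[0,0,0]]}'; python3 -m inch '{"xyz":[[0,0,0],[0,0,0],[0,0,0],[0,0,0],[0,0,0],[0,0,0],[0,0,0],[0,0,0],[0,0,-0.01],[0,0,-0.03],[0,0,-0.04],[0,0,-0.04],[0,0,0],[0,0,0]],"angular":[[0,0,0],[0,0,0],[0,0,0],[0,0,0],[0,0,0],[0,0,0],[0,0,0],[0,0,0],[0,0,0],[0,0,0],[0,0,0],[0,0,0],[0,0,0],[0,0,0]]}' 0.03; python3 go.py 0.651 -0.068 0.13 -85
```

```text
time_s: 24.5
eef_pos: [0.4846, 0.4222, 0.0045]
eef_rot: [[0.996, 0.087, 0.0], [0.087, -0.996, 0.0], [0.0, -0.0, -1.0]]
wrist_force: [0.3, -0.4, -0.3]
finger_gap: 0.082
grip_force: 0.0
time_s: 25.9
eef_pos: [0.4852, 0.4224, 0.1258]
eef_rot: [[0.996, 0.087, 0.002], [0.087, -0.996, 0.001], [0.003, -0.001, -1.0]]
wrist_force: [-0.2, -0.8, -1.5]
finger_gap: 0.0505
grip_force: 62.4
pos [0.4852 0.4224 0.1258] ang -85.0 tilt [0.002 0.001] turn about z 0.0 shift after turn (m) [ 0.1224  0.503  -0.0042] t 25.9 q6 2.03
```

```bash
python3 -m inch '{"xyz":[[0.0087,0.0359,-0.0005],[0.0087,0.0359,-0.0005],[0.0087,0.0359,-0.0005],[0.0087,0.0359,-0.0005],[0.0087,0.0359,-0.0005],[0.0087,0.0359,-0.0005],[0.0087,0.0359,-0.0005],[0.0087,0.0359,-0.0005],[0.0087,0.0359,-0.0005],[0.0087,0.0359,-0.0005],[0.0087,0.0359,-0.0005],[0.0087,0.0359,-0.0005],[0.0087,0.0359,-0.0005],[0.0087,0.0359,-0.0005],[0,0,0],[0,0,0],[0,0,0]],"angular":[[0,0,0],[0,0,0],[0,0,0],[0,0,0],[0,0,0],[0,0,0],[0,0,0],[0,0,0],[0,0,0],[0,0,0],[0,0,0],[0,0,0],[0,0,0],[0,0,0],[0,0,0],[0,0,0],[0,0,0]]}'; python3 go.py 0.651 -0.068 0.016 -85;python3 - <<'E'
from h import *
s=snap('scene'); cv2.imwrite('pics/f2.png',cv2.resize(s['frame'][150:350,240:480],(720,600)))
E
```

```text
time_s: 27.6
eef_pos: [0.6482, -0.0668, 0.1298]
eef_rot: [[0.996, 0.088, -0.004], [0.088, -0.996, 0.001], [-0.004, -0.002, -1.0]]
wrist_force: [0.4, 0.8, -1.3]
finger_gap: 0.0506
grip_force: 62.5
pos [ 0.6482 -0.0668  0.1298] ang -85.0 tilt [-0.004  0.001] turn about z 0.0 shift after turn (m) [0.0027 0.0015 0.1138] t 27.6 q6 1.21
```

View pics/f2.png

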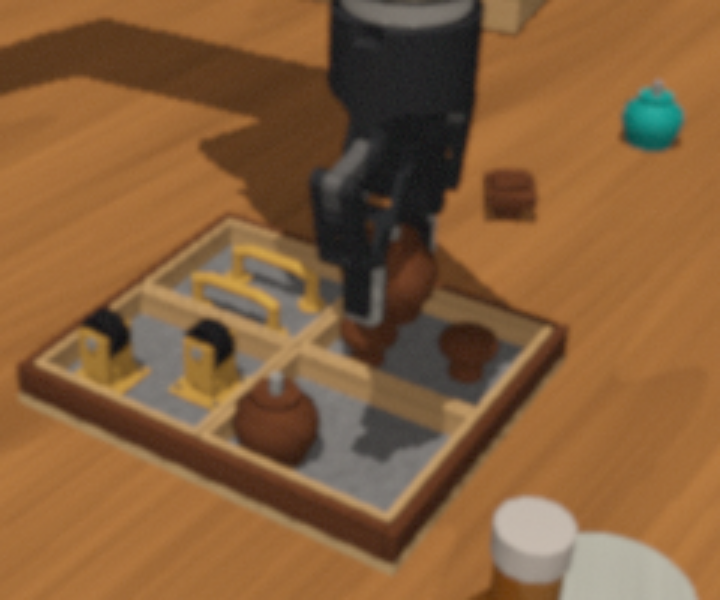

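The foot hangs above its bin's free corner, its shadow at crop (400,430). The short pull stands in its bin at (275,275).

```bash
python3 -m inch '{"xyz":[[0.002,0.001,0.02],[0,0.001,0.035],[0,0,0.03],[0,0,0.015],[0,0,0.007],[0,0,0.004],[0,0,0.001],[0,0,0],[0,0,0]],"angular":[[0,0,0],[0,0,0],[0,0,0],[0,0,0],[0,0,0],[0,0,0],[0,0,0],[0,0,0],[0,0,0]]}'; python3 go.py 0.651 -0.069 0.015 -85
```

```text
time_s: 28.55
eef_pos: [0.6528, -0.07, 0.0206]
eef_rot: [[0.996, 0.087, 0.002], [0.087, -0.996, -0.001], [0.002, 0.001, -1.0]]
wrist_force: [-0.4, 0.4, -1.1]
finger_gap: 0.0505
grip_force: 62.5
pos [ 0.6528 -0.07    0.0206] ang -85.0 tilt [ 0.002 -0.001] turn about z 0.0 shift after turn (m) [-0.0017 -0.0012  0.0056] t 28.55 q6 1.21
```

```bash
python3 -m inch '{"xyz":[[0,0,0.002],[0,0,0.002],[0,0,0.001],[0,0,0],[0,0,0]],"angular":[[0,0,0],[0,0,0],[0,0,0],[0,0,0],[0,0,0]]}'; python3 -m inch '{"xyz":[[0,0,0],[0,0,0],[0,0,0],[0,0,0],[0,0,-0.01],[0,0,-0.03],[0,0,-0.04],[0,0,-0.04],[-0.04,0,-0.04],[-0.04,0,0],[-0.04,0,0],[-0.02,0,0],[0,0,0],[0,0,0],[0,0,0]],"angular":[[0,0,0],[0,0,0],[0,0,0],[0,0,0],[0,0,0],[0,0,0],[0,0,0],[0,0,0],[0,0,0],[0,0,0],[0,0,0],[0,0,0],[0,0,0],[0,0,0],[0,0,0]]}' 0.061; python3 - <<'E'
from h import *
s=snap('scene'); cv2.imwrite('pics/f3.png',cv2.resize(s['frame'][150:350,240:480],(720,600)))
E
```

```text
time_s: 29.05
eef_pos: [0.6522, -0.0699, 0.0152]
eef_rot: [[0.996, 0.087, 0.001], [0.087, -0.996, -0.0], [0.001, 0.0, -1.0]]
wrist_force: [-1.3, 0.2, 5.1]
finger_gap: 0.0506
grip_force: 63.0
time_s: 30.55
eef_pos: [0.519, -0.082, 0.1702]
eef_rot: [[0.996, 0.087, 0.003], [0.087, -0.996, -0.001], [0.003, 0.001, -1.0]]
wrist_force: [0.2, 0.1, -0.4]
finger_gap: 0.061
grip_force: 0.0
```

View pics/f3.png

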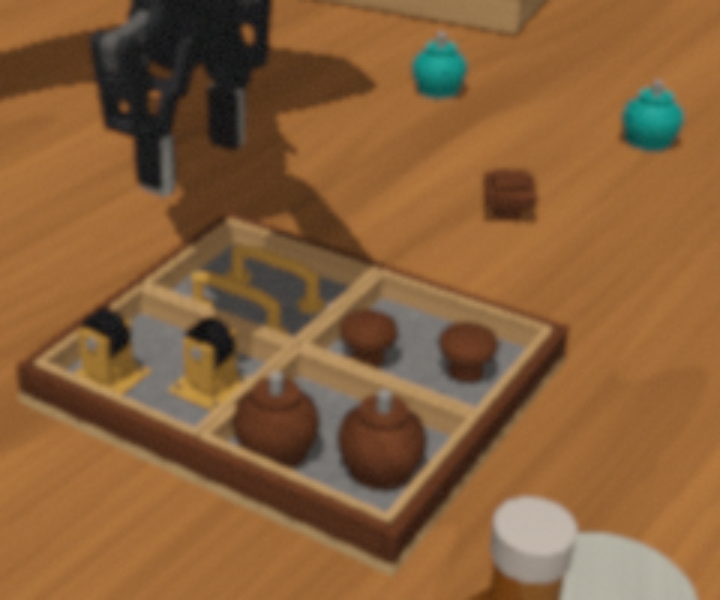

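All four stand upright beside their twins: the foot at crop (383,440), castor (210,360), knob (468,350) and pull (277,277). I check the positions numerically before handing in.

```bash
python3 - <<'E'
from h import *
W=world(load('scene')).reshape(-1,3)
for n,b,o,zt in(('knob',(66,56),(30,4),44),('foot',(66,-56),(28,3),68),('castor',(-66,-56),(28,8),62),('pull',(-66,56),(0,14),43)):
    c=np.array([.5524,-.0229]);a=np.radians(5.05);R=np.array([[np.cos(a),-np.sin(a)],[np.sin(a),np.cos(a)]])
    L=(W[:,:2]-c)@R*1e3-np.array(b)
    q=(np.abs(L-np.array(o))<[45,15] if n=='pull' else np.abs(L-np.array(o))<25).all(-1)&(W[:,2]>.034)&(W[:,2]<.1)
    print(n,q.sum(),'binframe lo/hi',np.percentile(L[q],[3,97],axis=0).round(0).tolist(),'top',(np.percentile(W[q,2],98)*1e3).round(0),'expect',zt)
E
```

```text
knob 220 binframe lo/hi [[13.0, -17.0], [46.0, 12.0]] top 46.0 expect 44
foot 481 binframe lo/hi [[9.0, -21.0], [52.0, 12.0]] top 68.0 expect 68
castor 258 binframe lo/hi [[19.0, -6.0], [45.0, 20.0]] top 64.0 expect 62
pull 123 binframe lo/hi [[-29.0, 8.0], [37.0, 16.0]] top 44.0 expect 43
```

```bash
python3 -c "
from cell import hand_in
print(hand_in())"
```

```text
the job is handed in; nothing more can be done
None
```

The job is handed in: the round knob, bun foot, castor and short pull each stand upright on the floor of their twin's bin, and I left the square knob and long pull where they were, at about 31 s of the 112 s allowed.

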